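# Re-link the cordless scanner and read a carton

## Robot

A 6-joint arm with a two-finger parallel gripper is mounted at the origin on the work surface. World frame = base frame: x ahead of the robot, y to its left, z up, the work surface at z = 0. Lengths are in m, angles in rad, forces in N, time in s.
With the tool pointing down it reaches from about 0.425 to 0.95 m from the base axis. Payload 3.5 kg.
Tool frame: the origin (TCP) lies on the centre line of the jaws, within the pads' length; the fingertips stand 11 mm ahead of it and the grasp point (between the pads) lies 8 mm behind it; y points along the fingers, x is the direction in which the jaws open and shut, and the axes are right-handed (so a half turn about y gives the same grasp; the last joint's range is limited). The gripper opens to 85 mm and grips with 20 to 120 N. Pads are 22 mm wide; open, the fingers measure 114 mm over their backs; the gripper's body (76 mm by 85 mm) begins 54 mm behind the grasp point. The pads swing forward as they close: fully open they stand 13 mm farther back than shut.
Start: joints at [-1.253, 0.286, 1.577, -0, 1.279, -0.15], TCP at [0.304, -0.602, 0.242] pointing down, gripper open.
Joint ranges: [-2.77, 2.77], [-0.9, 2.22], [0.21, 2.48], [-1.53, 4.67], [0.24, 2.81], [-2.84, 2.84]. Speed limits (rad/s): [2.79, 2.79, 3.14, 3.14, 3.14, 3.14].

## Interface

Orientations are given as a unit quaternion [x, y, z, w].
In Python, from plant import get_state, read_camera, sign_off gives the robot as it stands.
- The arm moves only by the shell command python3 -m inch 'ROWS' [FORCE]. ROWS is JSON, a list of rows, each an object of numbers: "ax", "ay", "az": the turn, a rotation vector about the tool's x, y, z in rad; "x", "y", "z": the shift along the tool's x, y, z in mm; "hand": the closure, from -1 (fully open) to 1 (shut). In form: [{"ax": .., "ay": .., "az": .., "x": .., "y": .., "z": .., "hand": ..}, ...]. A call has 1 to 5 rows; each row shifts and turns the commanded pose from where the row before left it, along the tool's axes as they then stand; what a row does not reach is not made up. A row lasts 1/12 s, in which the tool goes at most 41.7 mm and 7.16 degrees, less where a joint would pass 70% of its speed; a pose out of reach is approached as far as the arm can. A call with a gripper value outside its range is refused whole. The fingers move at their own pace and stop on an object; FORCE is the grip in N (left out, the last holds). Time passes only in rows, so rows that do not move let the fingers close. It gives the time, the measured TCP pose, the force and the opening at its end, in the units of the state.
- get_state(): the state, without advancing time (a new reading comes with each control period).
- read_camera(name): name is "scene" or "top" or "wrist"; returns a dict with "img" (384x512x3 uint8, red, green, blue), "fov_y" (degrees; the focal length in pixels is half the picture's height over the tangent of half this angle, whatever the lens; pixels are square), "cx", "cy" (the principal point, pixels), "T" (4x4, takes a point from camera to world coordinates); the wrist camera has in their place "T_tool_cam" (4x4, takes a point from camera to tool coordinates, whose origin is the TCP and whose axes are the tool frame's). Camera axes: x right, y down, z forward; pixel columns grow to the right and rows downward; lengths in m; the calibration is good to about 2 mm. A picture is of the moment at which its call begins: read the wrist's pose just before it. There is no depth.
- sign_off(): hands the job in, once; it reports no verdict.
The state is a dict: "time": time; "qpos": joint angles; "dq": joint speeds; "joint_efforts": joint torques, N m; "eef_pos": TCP position; "tcp_rot": TCP orientation; "contact_force": force on the tool from outside, world axes, zero at the start; "wrist_torque": the same for the moment, N m; "opening": opening from 0.0 (shut) to 1.0 (fully open).
Only numpy, scipy, OpenCV 4.12 (cv2) and the standard library are available. Lean on these libraries where they do the work, as an engineer would, in place of code of your own. Each camera call takes 0.05 s, during which the arm holds its last target. There are 200 camera calls.

## Task

The cordless scanner has lost its link: with the scanner still in its charging stand, use the stylus from the pen stand to push the recessed reset button in the stand's foot right down, then stand the stylus back in its pen stand. After that draw the scanner out of its stand, turn it nose-down and finish with it still held in the gripper, steady in the air about 10 cm above the label on the carton's lid, its window looking straight at the middle of the label (up to 30 degrees off square is fine). Leave the carton and the other things on the bench where they are.

Things in the scene. Friction and masses are not known exactly. Their poses are not given: they have to be found in the camera images.
- stand: Light grey charging stand, fixed to the bench. Origin at the centre of its underside; z up. Foot plate 150 (x) x 160 (y) x 20 mm thick. On its -y half a four-walled socket (inside 39 x 33 mm, walls 5 mm, 55 mm deep) rises from the foot, leaning 30 deg towards the stand's -x as it goes up; it holds the scanner's grip. On the +y half of the foot is the recessed reset button.
- dock (a point): Point on the stand at the middle of the socket's floor, where the foot of the scanner's grip rests: at (50, -35, 32) mm in the stand's frame. The socket runs from here along (-0.5, 0, 0.866) of the stand's frame; pull the scanner out along that line, at least 65 mm.
- button_top (a point): Centre of the top of the released reset button, at (-30, 50, 16) mm in the stand's frame. The button is a dark round cap 13 mm across in a 16 mm round hole in the 20 mm foot plate, so its top lies 4 mm below the plate's upper face. It is pressed straight down. The nearest side of the scanner's head is 60 mm away, its highest point about 160 mm above the bench.
- stand_button (a joint): Travel of the reset button: 0 released, 0.004 m fully down. The spring takes about 1.4 N to start and 4.2 N fully down, where it meets a hard stop; it springs back when let go.
- stylus: Aluminium stylus standing in the pen stand: round, 11 mm across, 150 mm long, 30 g, tapering over its last 14 mm to a flat black rubber tip 7 mm across. Origin at the centre of the tip's end face, z along the stylus away from the tip. Its upper part, from 60 to 150 mm above the tip, stands clear of the pen stand's tube.
- stylus_tip (a point): Centre of the flat end of the stylus tip (same point as the stylus origin).
- pen_stand: Dark steel pen stand, fixed to the bench: a round base 84 mm across and 12 mm high carrying an upright tube 24 mm across outside, 14 mm inside, open at the top, its rim 60 mm above the bench. Origin at the centre of the underside. May stand left or right of the charging stand, the carton being on the other side.
- pen_stand_in (a point): Centre of the floor inside the pen stand's tube, 12 mm above the bench, 48 mm below the rim; the stylus tip stands here.
- scanner: Dark grey pistol-grip bar code scanner, 170 to 290 g. Origin at the centre of the grip's foot; z up the grip, the window looks to -x. Grip 36 (x) x 30 (y) mm, z 0 to 90 mm; head x -51 to 31, y -24 to 24, z 90 to 130 mm, flat sides (48 mm wide, good to grip); nose bezel 52 mm wide, 44 mm high at x -53 to -44. In the stand it leans 30 deg: the window looks to the stand's -x, 30 deg below level.
- scanner_head (a point): Middle of the scanner's head, at (-10, 0, 110) mm in the scanner's frame; a good grasp is across y here.
- scanner_window (a point): Middle of the scanner's window at the front of its head, at (-53, 0, 110) mm in the scanner's frame. Axes as the scanner's; looks along -x.
- carton: Packed cardboard carton, 180 (x) x 160 (y) x 100 mm high, 1.6 kg, loose on the bench. Origin at the centre of its underside, z up.
- label (a point): Middle of the white paper label with a bar code, flat on the carton's lid, 80 (x) x 50 (y) mm: at (-20, -45, 100) mm in the carton's frame, axes as the carton's. It faces straight up.
- tape_roll: Bystander: roll of brown packing tape lying flat, 100 mm across, 48 mm high. Origin at the centre of the underside.
- tape_dispenser: Bystander: black desk tape dispenser, 60 (x) x 150 (y) mm, 88 mm high. Origin at the centre of the underside.
- calculator: Bystander: black pocket calculator lying flat, 120 (x) x 80 (y) x 16 mm, nearest the robot. Origin at the centre of the underside.
There are look-alikes about, which are no part of the job. What is shaped like the scanner but yellow is not meant.

How it is judged:
On the way, in this order (a step that is already met when the one before it is completed fails the run):
1. the reset button is pushed down with the stylus tip while the scanner sits in its stand (value of joint stand_button above 0.003 m and horizontal distance between stylus_tip and button_top below 0.009 m and height (world z) of stylus_tip below 0.02 m and distance between scanner and dock below 0.012 m), for 0.1 s.
2. the stylus stands in its pen stand again, let go, the scanner still in its stand (distance between stylus_tip and pen_stand_in below 0.012 m and angle between stylus's own z axis and vertical below 0.2 rad and contact force between stylus and the fingers below 0.05 N and distance between scanner and dock below 0.012 m), for 0.2 s.
3. the scanner is drawn clear of its stand and held (distance between scanner and dock above 0.06 m and contact force between scanner and stand below 0.05 N and contact force between scanner and the fingers above 1 N), for 0.1 s.
At the end, for the whole second after the job is handed in: Gripper holds the scanner still, clear of carton and stand; window 60 to 150 mm from the label, line of sight within 25 mm of its middle each way and 35 degrees of square to the lid. Stylus stands in its pen stand (tip within 12 mm of the floor, under 0.2 rad off upright); button sprung back (contact force between scanner and the fingers above 1 N and contact force between each of scanner, the arm, the fingers and carton below 0.05 N and contact force between scanner and stand below 0.05 N and x of label in the frame of scanner_window between -0.15 and -0.06 m and y of label in the frame of scanner_window between -0.025 and 0.025 m and z of label in the frame of scanner_window between -0.025 and 0.025 m and angle between the x axis of scanner_window and the z axis of label, either way round below 0.61 rad and height (world z) of scanner_window above 0.15 m and angle between carton's own z axis and vertical below 0.05 rad and linear speed of scanner below 0.03 m/s and angular speed of scanner below 0.2 rad/s and distance between stylus_tip and pen_stand_in below 0.012 m and angle between stylus's own z axis and vertical below 0.2 rad and value of joint stand_button below 0.001 m); the arm keeps its last pose, push and grip.
It fails at once if a bystander is shifted more than 20 mm (distance of any of tape_roll, tape_dispenser, calculator from where it was at the start of the episode above 0.02 m).
It fails at once if the carton is shifted more than 20 mm (distance of carton from where it was at the start of the episode above 0.02 m).
It also fails if it takes over 61 s, if anything falls off the work surface, if the arm or the gripper's body presses on something with over 40 N, if the wrist force passes 120 N, or if a joint passes its speed limit or range.

## Working session

There is one attempt and no reset: what is moved stays moved. The work goes in short steps, Python scripts to look and compute and a shell command to move; the robot and the scene stay as the last step left them, time stands still between calls to the robot, and variables do not carry over. Pictures are saved under pics/ and viewed, about 8 in all and at most 12, crops included, and the job is handed in when it is done.

```bash
ls; mkdir -p pics; python3 - <<'E'
from plant import *
import cv2,numpy as np,pickle
np.set_printoptions(precision=4,suppress=True)
print(get_state())
for n in ("scene","top"):
    c=read_camera(n); pickle.dump(c,open(f"pics/{n}0.pkl","wb"))
    cv2.imwrite(f"pics/{n}0.png",cv2.resize(c["img"][:,:,::-1],(800,600),interpolation=cv2.INTER_CUBIC)); print(n,c["fov_y"],c["cx"],c["cy"],c["T"])
c=read_camera("wrist"); print(c["T_tool_cam"],c["fov_y"],c["cx"],c["cy"])
E
```

```text
pics
{'time': 0.0, 'qpos': array([-1.253 ,  0.2872,  1.5782, -0.    ,  1.2786, -0.15  ]), 'dq': array([ 0.0005,  0.001 ,  0.0004, -0.0005,  0.    ,  0.0001]), 'joint_efforts': array([ -0.0005, -40.5988, -29.2624,  -0.0002,   0.0059,   0.    ]), 'eef_pos': array([ 0.3042, -0.6019,  0.2409]), 'tcp_rot': array([-0.6017,  0.3711, -0.3699,  0.6028]), 'contact_force': array([ 0.8867, -0.0229,  0.4012]), 'wrist_torque': array([ 0.0104,  0.0199, -0.0128]), 'opening': 1.0004212675284847}
scene 45.89133549996605 260.19670654132676 191.76701190106394 [[-0.8108  0.4845 -0.3285  0.89  ]
 [ 0.5854  0.673  -0.4521  0.4245]
 [ 0.002  -0.5588 -0.8293  0.9241]
 [ 0.      0.      0.      1.    ]]
top 43.88738699303723 253.44293557373626 188.01711154593326 [[-0.0015 -0.9966  0.0818  0.4637]
 [-1.      0.0019  0.0043 -0.0277]
 [-0.0044 -0.0818 -0.9966  1.1446]
 [ 0.      0.      0.      1.    ]]
[[ 1.     -0.0004 -0.0005 -0.0003]
 [ 0.0003 -0.3071  0.9517 -0.1311]
 [-0.0005 -0.9517 -0.3071  0.0793]
 [ 0.      0.      0.      1.    ]] 71.92338137524702 259.65506926531367 192.0734031323341
```

View pics/scene0.png

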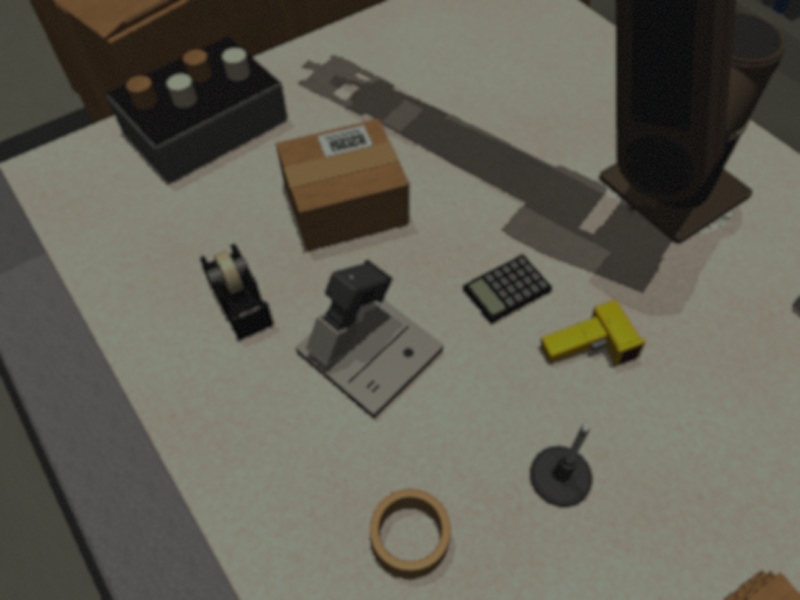

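View pics/top0.png

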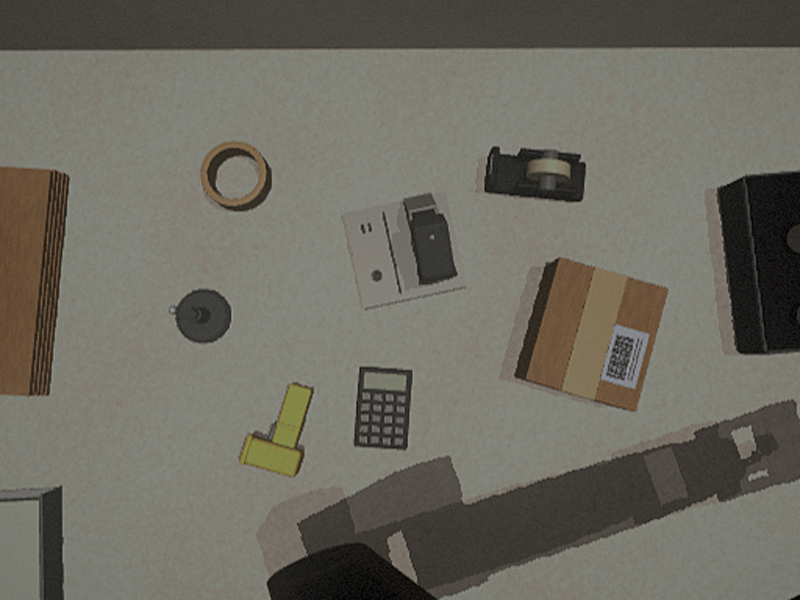

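Scene and top views: the pen stand with stylus is at top px (203,315), the charging stand with dark scanner around (405,250), the reset button at (376,276). The carton's label is at (624,357), and the yellow scanner is a decoy.

```bash
cat > h.py <<'E'
import numpy as np,cv2,pickle
from scipy.spatial.transform import Rotation as R
np.set_printoptions(precision=4,suppress=True)
def ray(c,T,uv):
    f=192/np.tan(np.radians(c["fov_y"])/2)
    d=T[:3,:3]@np.array([(uv[0]-c["cx"])/f,(uv[1]-c["cy"])/f,1]); return T[:3,3],d/np.linalg.norm(d)
def onz(c,T,uv,z):
    o,d=ray(c,T,uv); return o+d*(z-o[2])/d[2]
def tri(rs):
    A=sum(np.eye(3)-np.outer(d,d) for o,d in rs); b=sum((np.eye(3)-np.outer(d,d))@o for o,d in rs); p=np.linalg.solve(A,b)
    return p,[np.linalg.norm(np.cross(p-o,d)) for o,d in rs]
def proj(c,T,p):
    f=192/np.tan(np.radians(c["fov_y"])/2); q=T[:3,:3].T@(np.asarray(p)-T[:3,3]); return np.array([c["cx"]+f*q[0]/q[2],c["cy"]+f*q[1]/q[2]])
s=lambda u,v:((u+.5)/1.5625-.5,(v+.5)/1.5625-.5)
def tool(st):
    T=np.eye(4);T[:3,:3]=R.from_quat(st["tcp_rot"]).as_matrix();T[:3,3]=st["eef_pos"];return T
E
python3 - <<'E'
from h import *
t=pickle.load(open("pics/top0.pkl","rb"));sc=pickle.load(open("pics/scene0.pkl","rb"))
P=lambda u,v,z:onz(t,t["T"],s(u,v),z); Q=lambda u,v,z:onz(sc,sc["T"],s(u,v),z)
print("stand top corners",[P(*k,.02)[:2] for k in((342,215),(365,308),(465,288))])
print("scene corners",[Q(*k,.02)[:2] for k in((297,350),(374,413),(442,347))])
print("button",P(376,276,.016),Q(408,352,.016))
print("label",P(624,357,.1),Q(345,141,.1))
print("carton top",[P(*k,.1)[:2] for k in((560,258),(667,288),(635,410),(516,379))])
print("penbase",P(203.5,315,.012),Q(561,474,.012))
# stylus top
print("styl top",tri([ray(t,t["T"],s(172,310)),ray(sc,sc["T"],s(585,429))]))
print("tube top",P(199,314,.06),Q(567,463,.06))
print("scanner head pts",P(433,238,.16),"tape/disp",P(535,175,.05),P(236,176,.04),P(383,408,.01))
E
```

```text
stand top corners [array([0.6774, 0.0599]), array([0.5349, 0.0244]), array([ 0.565 , -0.1271])]
scene corners [array([ 0.7147, -0.0907]), array([0.6798, 0.0586]), array([0.5388, 0.0297])]
button [0.584  0.0079 0.016 ] [0.5831 0.0054 0.016 ]
label [ 0.4607 -0.341   0.1   ] [ 0.4613 -0.341   0.1   ]
carton top [array([ 0.6001, -0.2545]), array([ 0.5573, -0.404 ]), array([ 0.3874, -0.3543]), array([ 0.4304, -0.1899])]
penbase [0.5252 0.271  0.012 ] [0.5258 0.274  0.012 ]
styl top (array([0.5241, 0.2745, 0.1577]), [np.float64(0.00021136060428095514), np.float64(0.00021136060428093807)])
tube top [0.524 0.265 0.06 ] [0.5288 0.2757 0.06  ]
scanner head pts [ 0.6195 -0.0727  0.16  ] tape/disp [ 0.7315 -0.2305  0.05  ] [0.7336 0.2186 0.04  ] [ 0.3842 -0.0026  0.01  ]
```

```bash
R='' ; 
python3 -m inch '[{"ay":-0.1116},{"ay":-0.1116},{"ay":-0.1116},{"ay":-0.1116}]' 60
python3 -m inch '[{"ay":-0.1116},{"ay":-0.1116},{"ay":-0.1116},{"ay":-0.1116}]'
python3 -m inch '[{"ay":-0.1116},{"ay":-0.1116},{"ay":-0.1116},{"ay":-0.1116}]'
python3 -c "
from plant import get_state as g; print(g()['qpos'])"
```

```text
[-1.25297475e+00  2.86982948e-01  1.57782791e+00  3.66597733e-06
  1.27865270e+00 -1.49986013e-01]validation failed for argument at $[0]...
validation failed for argument at $[0]...
validation failed for argument at $[0]...
```

```bash

python3 -m inch '[{"ax":0,"ay":-0.1116,"az":0,"x":0,"y":0,"z":0,"hand":-1},{"ax":0,"ay":-0.1116,"az":0,"x":0,"y":0,"z":0,"hand":-1},{"ax":0,"ay":-0.1116,"az":0,"x":0,"y":0,"z":0,"hand":-1},{"ax":0,"ay":-0.1116,"az":0,"x":0,"y":0,"z":0,"hand":-1}]' 60
python3 -c "
from plant import get_state as g; print(g()['qpos'])"
```

```text
time: 0.48
eef_pos: [0.3043, -0.6022, 0.2417]
tcp_rot: [-0.67, 0.226, -0.226, 0.67]
contact_force: [0.9, 0.9, -0.5]
opening: 0.997
[-1.25300279e+00  2.86706117e-01  1.57737675e+00 -7.80274476e-06
  1.27858100e+00 -6.01895136e-01]
```

```bash

python3 -m inch '[{"ax":0,"ay":-0.1116,"az":0,"x":0,"y":0,"z":0,"hand":-1},{"ax":0,"ay":-0.1116,"az":0,"x":0,"y":0,"z":0,"hand":-1},{"ax":0,"ay":-0.1116,"az":0,"x":0,"y":0,"z":0,"hand":-1},{"ax":0,"ay":-0.1116,"az":0,"x":0,"y":0,"z":0,"hand":-1}]'
python3 -m inch '[{"ax":0,"ay":-0.1116,"az":0,"x":0,"y":0,"z":0,"hand":-1},{"ax":0,"ay":-0.1116,"az":0,"x":0,"y":0,"z":0,"hand":-1},{"ax":0,"ay":-0.1116,"az":0,"x":0,"y":0,"z":0,"hand":-1},{"ax":0,"ay":-0.1116,"az":0,"x":0,"y":0,"z":0,"hand":-1}]'
for i in 1 2 3; do python3 -m inch '[{"ax":0,"ay":0,"az":0,"x":29,"y":0,"z":29,"hand":-1},{"ax":0,"ay":0,"az":0,"x":29,"y":0,"z":29,"hand":-1},{"ax":0,"ay":0,"az":0,"x":29,"y":0,"z":29,"hand":-1},{"ax":0,"ay":0,"az":0,"x":29,"y":0,"z":29,"hand":-1}]'; done
python3 -c "
from plant import get_state as g; print(g()['qpos'])"
```

```text
time: 0.82
eef_pos: [0.3043, -0.6022, 0.2418]
tcp_rot: [-0.703, 0.072, -0.072, 0.704]
contact_force: [0.4, 0.8, 0.3]
opening: 1.004
time: 1.15
eef_pos: [0.3043, -0.6022, 0.2417]
tcp_rot: [-0.702, -0.085, 0.085, 0.702]
contact_force: [-0.8, 0.2, -0.6]
opening: 0.998
time: 1.48
eef_pos: [0.3903, -0.4609, 0.2417]
tcp_rot: [-0.702, -0.083, 0.083, 0.703]
contact_force: [0.8, -0.2, 0.6]
opening: 1.001
time: 1.82
eef_pos: [0.4762, -0.3206, 0.242]
tcp_rot: [-0.702, -0.083, 0.083, 0.702]
contact_force: [-0.1, -1.0, 0.8]
opening: 0.997
time: 2.15
eef_pos: [0.5618, -0.1806, 0.2421]
tcp_rot: [-0.702, -0.083, 0.083, 0.702]
contact_force: [0.5, -0.5, -0.4]
opening: 0.999
[-4.82873397e-01  1.01572794e-01  1.79100121e+00 -1.51377799e-05
  1.24925938e+00 -7.19093037e-01]
```

```bash

for i in 1 2 3; do python3 -m inch '[{"ax":0,"ay":0,"az":0,"x":5.8,"y":0,"z":37.5,"hand":-1},{"ax":0,"ay":0,"az":0,"x":5.8,"y":0,"z":37.5,"hand":-1},{"ax":0,"ay":0,"az":0,"x":5.8,"y":0,"z":37.5,"hand":-1},{"ax":0,"ay":0,"az":0,"x":5.8,"y":0,"z":37.5,"hand":-1}]' | grep eef; done
python3 -m inch '[{"ax":0,"ay":0,"az":0,"x":0,"y":0,"z":0,"hand":-1},{"ax":0,"ay":0,"az":0,"x":0,"y":0,"z":0,"hand":-1}]'
cat > w.py <<'E'
import sys
from h import *
from plant import *
n=sys.argv[1]; st=get_state(); c=read_camera("wrist"); c["T"]=tool(st)@c["T_tool_cam"]; pickle.dump(c,open(f"pics/{n}.pkl","wb"))
cv2.imwrite(f"pics/{n}.png",cv2.resize(c["img"][:,:,::-1],(800,600),interpolation=cv2.INTER_CUBIC)); print(st["time"],st["eef_pos"],st["opening"],st["qpos"])
for a in sys.argv[2:]:
    p=eval(a); q=proj(c,c["T"],p); print(p,(q+.5)*1.5625-.5)
E
python3 w.py w1 "(.5241,.2745,.162)" "(.5252,.272,.06)" "(.5252,.272,.012)"
```

```text
eef_pos: [0.5482, -0.0295, 0.2419]
eef_pos: [0.5355, 0.1216, 0.2421]
eef_pos: [0.5229, 0.2729, 0.2421]
time: 3.32
eef_pos: [0.5228, 0.2728, 0.2418]
tcp_rot: [0.702, 0.084, -0.085, -0.702]
contact_force: [0.5, 0.3, -0.6]
opening: 1.001
3.3167 [0.5228 0.2728 0.2418] 1.0010939140770039 [ 0.3091  0.1013  1.7918 -0.0003  1.2494  0.0692]
(0.5241, 0.2745, 0.162) [408.3298 317.5964]
(0.5252, 0.272, 0.06) [408.3121 275.4552]
(0.5252, 0.272, 0.012) [408.0581 261.9773]
```

View pics/w1.png

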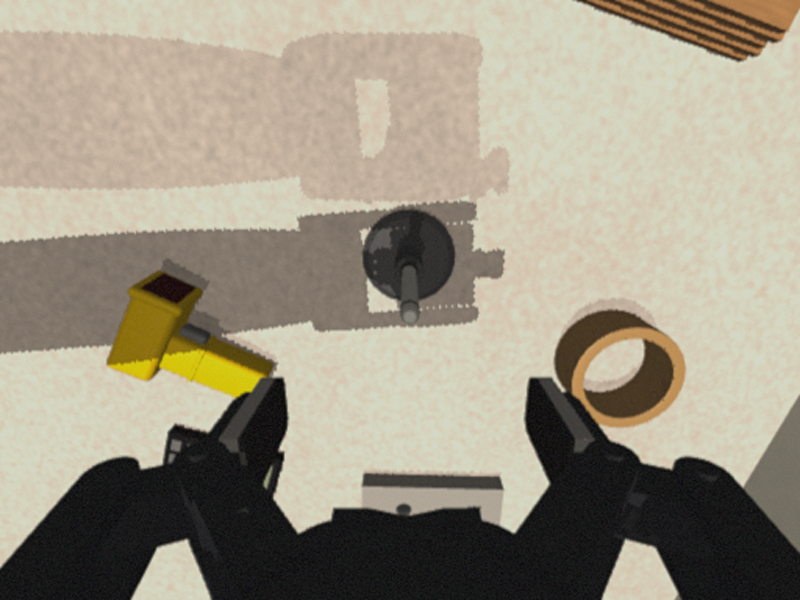

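The wrist view shows the stylus top at about (410,315) and the base disc's centre at about (409,255), close to the predictions.

```bash
python3 - <<'E'
from h import *
c=pickle.load(open("pics/w1.pkl","rb"))
print(onz(c,c["T"],s(410,314),.162),onz(c,c["T"],s(409,255),.012),c["T"][:3,3])
E
```

```text
[0.5245 0.2767 0.162 ] [0.5245 0.2783 0.012 ] [0.5045 0.35   0.3729]
```

```bash

python3 -m inch '[{"ax":0,"ay":0,"az":0,"x":2.3,"y":25,"z":2.2,"hand":-1},{"ax":0,"ay":0,"az":0,"x":0,"y":30,"z":0,"hand":-1},{"ax":0,"ay":0,"az":0,"x":0,"y":30,"z":0,"hand":-1},{"ax":0,"ay":0,"az":0,"x":0,"y":30,"z":0,"hand":-1},{"ax":0,"ay":0,"az":0,"x":0,"y":10,"z":0,"hand":-1}]' 
for i in 1 2 ; do python3 -m inch '[{"ax":0,"ay":0,"az":0,"x":0,"y":0,"z":0,"hand":1},{"ax":0,"ay":0,"az":0,"x":0,"y":0,"z":0,"hand":1},{"ax":0,"ay":0,"az":0,"x":0,"y":0,"z":0,"hand":1},{"ax":0,"ay":0,"az":0,"x":0,"y":0,"z":0,"hand":1},{"ax":0,"ay":0,"az":0,"x":0,"y":0,"z":0,"hand":1}]' 60; done; python3 w.py w2
```

```text
time: 3.78
eef_pos: [0.5227, 0.271, 0.112]
tcp_rot: [0.703, 0.079, -0.086, -0.702]
contact_force: [-0.5, -1.4, -2.0]
opening: 1.004
time: 4.2
eef_pos: [0.5267, 0.2741, 0.1196]
tcp_rot: [-0.702, -0.085, 0.082, 0.702]
contact_force: [-0.1, -0.4, 0.2]
opening: 0.297
time: 4.62
eef_pos: [0.5259, 0.2741, 0.1189]
tcp_rot: [-0.702, -0.084, 0.083, 0.702]
contact_force: [-1.6, -1.0, 5.3]
opening: 0.113
4.6167 [0.5259 0.2741 0.1189] 0.11309670204236859 [ 0.3095  0.2385  1.8756 -0.      1.0264  0.073 ]
```

View pics/w2.png

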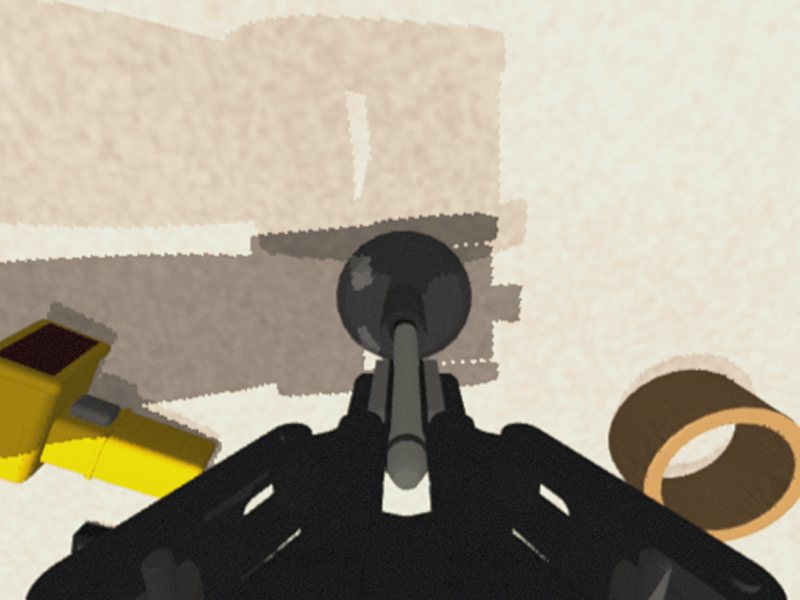

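```bash

python3 -m inch '[{"ax":0,"ay":0,"az":0,"x":0,"y":0,"z":0,"hand":1},{"ax":0,"ay":0,"az":0,"x":0,"y":-10,"z":0,"hand":1},{"ax":0,"ay":0,"az":0,"x":0,"y":-20,"z":0,"hand":1},{"ax":0,"ay":0,"az":0,"x":0,"y":-20,"z":0,"hand":1},{"ax":0,"ay":0,"az":0,"x":0,"y":-20,"z":0,"hand":1}]' 
python3 -m inch '[{"ax":0,"ay":0,"az":0,"x":0,"y":0,"z":-15,"hand":1},{"ax":0,"ay":0,"az":0,"x":-1,"y":0,"z":-30,"hand":1},{"ax":0,"ay":0,"az":0,"x":-1,"y":0,"z":-35,"hand":1},{"ax":0,"ay":0,"az":0,"x":-1,"y":0,"z":-35,"hand":1},{"ax":0,"ay":0,"az":0,"x":-1,"y":0,"z":-35,"hand":1}]' 
python3 -m inch '[{"ax":0,"ay":0,"az":0,"x":-1,"y":0,"z":-35,"hand":1},{"ax":0,"ay":0,"az":0,"x":0,"y":0,"z":-35,"hand":1},{"ax":0,"ay":0,"az":0,"x":0,"y":0,"z":-35,"hand":1},{"ax":0,"ay":0,"az":0,"x":0,"y":0,"z":-20,"hand":1},{"ax":0,"ay":0,"az":0,"x":0,"y":0,"z":0,"hand":1}]' 
python3 w.py w3 "(.5835,.0075,.016)"
python3 - <<'E'
from h import *
from plant import *
c=read_camera("scene");pickle.dump(c,open("pics/sc1.pkl","wb"))
im=c["img"][120:300,200:400,::-1];w=cv2.imread("pics/w3.png")[150:550,200:600]
cv2.imwrite("pics/m3.png",np.hstack([w,cv2.resize(im,(400,360),interpolation=cv2.INTER_CUBIC)[:, :].copy() if 0 else cv2.resize(im,(400,400),interpolation=cv2.INTER_CUBIC)]))
E
```

```text
time: 5.08
eef_pos: [0.5251, 0.2738, 0.188]
tcp_rot: [0.702, 0.083, -0.084, -0.702]
contact_force: [-0.4, 0.1, -1.3]
opening: 0.11
time: 5.5
eef_pos: [0.5566, 0.1259, 0.1877]
tcp_rot: [0.702, 0.084, -0.083, -0.702]
contact_force: [0.4, -0.0, -0.5]
opening: 0.111
time: 5.92
eef_pos: [0.5858, 0.0014, 0.1877]
tcp_rot: [0.703, 0.082, -0.081, -0.702]
contact_force: [-0.9, 0.7, -0.4]
opening: 0.114
5.9167 [0.5858 0.0014 0.1877] 0.1136234630636181 [-0.1703  0.1419  1.85   -0.0014  1.1482 -0.4014]
(0.5835, 0.0075, 0.016) [404.0776 268.3609]
```

View pics/m3.png

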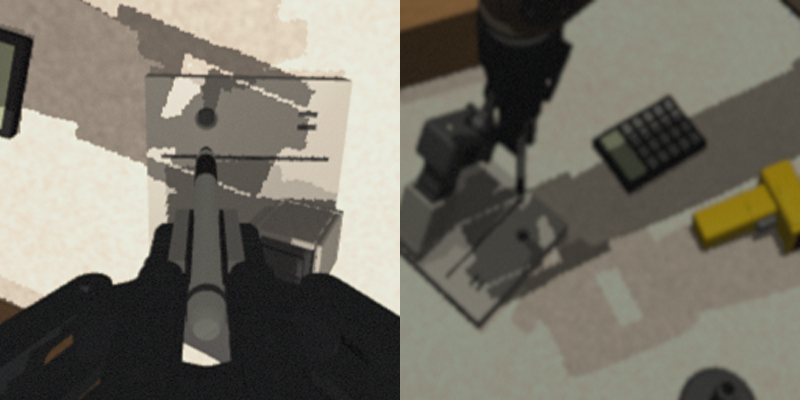

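Wrist crop: button at full px (406,268), stylus tip end at about (405,300). I'm computing the offset between them.

```bash
python3 - <<'E'
from h import *
c=pickle.load(open("pics/w3.pkl","rb"))
b=onz(c,c["T"],s(406,268),.016)
for v in (298,302): 
  t=onz(c,c["T"],s(405,v),.081); d=np.r_[b-t][:2]; yw=np.radians(13.5); print(b,t,"x",d@[np.cos(yw),np.sin(yw)],"z",d@[-np.sin(yw),np.cos(yw)])
st=pickle.load(open("pics/sc1.pkl","rb")); u=(200+520/2-200, 120+190*.45); print(u,onz(st,st["T"],u,.081))
E
```

```text
[0.5848 0.0081 0.016 ] [0.5848 0.0051 0.081 ] x 0.0006992678614660291 z 0.002944344271796508
[0.5848 0.0081 0.016 ] [0.5854 0.0026 0.081 ] x 0.000712347636288915 z 0.005484639934533717
(260.0, 205.5) [ 0.5777 -0.0059  0.081 ]
```

```bash

python3 -m inch '[{"ax":0,"ay":0,"az":0,"x":0.7,"y":0,"z":4,"hand":1},{"ax":0,"ay":0,"az":0,"x":0,"y":20,"z":0,"hand":1},{"ax":0,"ay":0,"az":0,"x":0,"y":20,"z":0,"hand":1},{"ax":0,"ay":0,"az":0,"x":0,"y":15,"z":0,"hand":1},{"ax":0,"ay":0,"az":0,"x":0,"y":5,"z":0,"hand":1}]' 
python3 -m inch '[{"ax":0,"ay":0,"az":0,"x":0,"y":2,"z":0,"hand":1},{"ax":0,"ay":0,"az":0,"x":0,"y":2,"z":0,"hand":1},{"ax":0,"ay":0,"az":0,"x":0,"y":0,"z":0,"hand":1},{"ax":0,"ay":0,"az":0,"x":0,"y":0,"z":0,"hand":1}]' 
python3 w.py w4 "(.5848,.0081,.016)"
python3 - <<'E'
from h import *
cv2.imwrite("pics/m4.png",cv2.imread("pics/w4.png")[150:500,200:650])
E
```

```text
time: 6.43
eef_pos: [0.5828, 0.0114, 0.1247]
tcp_rot: [-0.702, -0.083, 0.086, 0.702]
contact_force: [-0.1, 0.2, -1.1]
opening: 0.111
time: 6.77
eef_pos: [0.5852, 0.0096, 0.1244]
tcp_rot: [0.702, 0.084, -0.083, -0.702]
contact_force: [0.4, 0.1, -0.2]
opening: 0.108
6.7667 [0.5852 0.0096 0.1244] 0.10823386643161871 [-0.1569  0.2152  1.8922  0.0002  1.0325 -0.3936]
(0.5848, 0.0081, 0.016) [403.8707 305.5138]
```

View pics/m4.png

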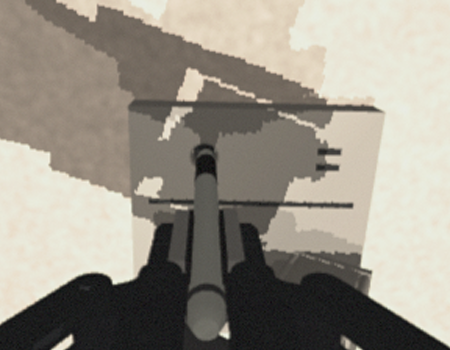

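```bash
python3 w.py w5 "(.5848,.0081,.016)"
python3 - <<'E'
from h import *
c=pickle.load(open("pics/w5.pkl","rb"))
cv2.imwrite("pics/m5.png",cv2.resize(np.clip(c["img"][170:230,230:290,::-1].astype(float)*1.8,0,255).astype(np.uint8),(600,600),interpolation=cv2.INTER_CUBIC))
E
```

```text
6.8167 [0.5852 0.0094 0.1244] 0.11290977691291634 [-0.1572  0.2152  1.8921  0.0001  1.0325 -0.3936]
(0.5848, 0.0081, 0.016) [403.7914 305.1838]
```

View pics/m5.png

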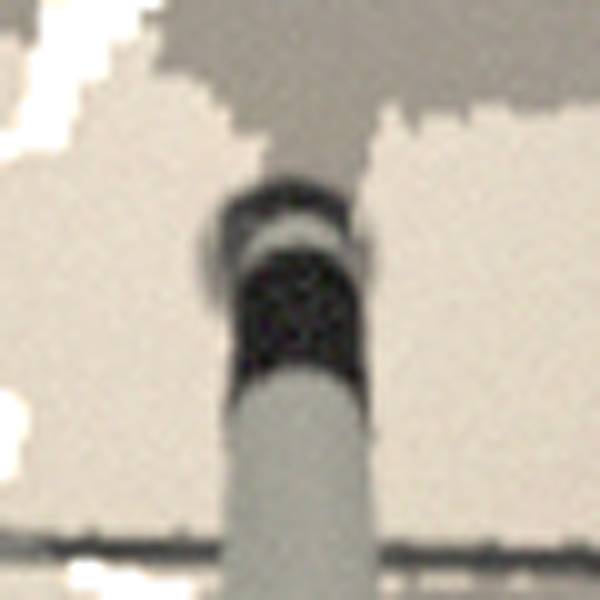

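The tip sits inside the hole's outline about 2–3 mm short in tool z. I'll correct by +2 mm and press.

```bash

python3 -m inch '[{"ax":0,"ay":0,"az":0,"x":-0.5,"y":-1,"z":2,"hand":1},{"ax":0,"ay":0,"az":0,"x":0,"y":2,"z":0,"hand":1},{"ax":0,"ay":0,"az":0,"x":0,"y":2,"z":0,"hand":1},{"ax":0,"ay":0,"az":0,"x":0,"y":0,"z":0,"hand":1},{"ax":0,"ay":0,"az":0,"x":0,"y":0,"z":0,"hand":1}]' 
python3 -m inch '[{"ax":0,"ay":0,"az":0,"x":0,"y":1,"z":0,"hand":1},{"ax":0,"ay":0,"az":0,"x":0,"y":1,"z":0,"hand":1},{"ax":0,"ay":0,"az":0,"x":0,"y":0,"z":0,"hand":1},{"ax":0,"ay":0,"az":0,"x":0,"y":0,"z":0,"hand":1}]'
python3 -m inch '[{"ax":0,"ay":0,"az":0,"x":0,"y":1,"z":0,"hand":1},{"ax":0,"ay":0,"az":0,"x":0,"y":0,"z":0,"hand":1},{"ax":0,"ay":0,"az":0,"x":0,"y":0,"z":0,"hand":1},{"ax":0,"ay":0,"az":0,"x":0,"y":0,"z":0,"hand":1}]'
```

```text
time: 7.28
eef_pos: [0.5842, 0.0111, 0.1209]
tcp_rot: [0.702, 0.084, -0.083, -0.702]
contact_force: [0.5, 1.1, 2.0]
opening: 0.11
time: 7.62
eef_pos: [0.5842, 0.011, 0.119]
tcp_rot: [0.702, 0.084, -0.083, -0.702]
contact_force: [0.5, -0.1, 4.7]
opening: 0.109
time: 7.95
eef_pos: [0.5845, 0.011, 0.1188]
tcp_rot: [0.702, 0.084, -0.083, -0.702]
contact_force: [-1.7, 0.1, 7.5]
opening: 0.11
```

```bash

python3 -m inch '[{"ax":0,"ay":0,"az":0,"x":0,"y":1.5,"z":0,"hand":1},{"ax":0,"ay":0,"az":0,"x":0,"y":0,"z":0,"hand":1},{"ax":0,"ay":0,"az":0,"x":0,"y":0,"z":0,"hand":1},{"ax":0,"ay":0,"az":0,"x":0,"y":0,"z":0,"hand":1}]'
python3 w.py w6 
python3 - <<'E'
from h import *
c=pickle.load(open("pics/w6.pkl","rb"))
cv2.imwrite("pics/m6.png",cv2.resize(np.clip(c["img"][170:230,230:290,::-1].astype(float)*1.8,0,255).astype(np.uint8),(600,600),interpolation=cv2.INTER_CUBIC))
E
```

```text
time: 8.28
eef_pos: [0.5849, 0.011, 0.1186]
tcp_rot: [0.702, 0.084, -0.083, -0.702]
contact_force: [-2.5, 0.8, 13.0]
opening: 0.107
8.2833 [0.5849 0.011  0.1186] 0.106853603662162 [-0.1546  0.2219  1.8962 -0.0002  1.0212 -0.3909]
```

View pics/m6.png

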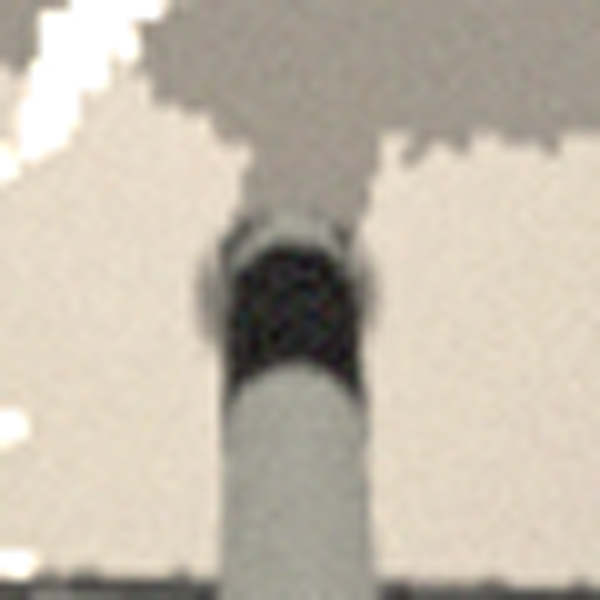

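Button fully down: hard stop at 13 N with the tip inside the hole. Now lifting and going back to the pen stand.

```bash

python3 -m inch '[{"ax":0,"ay":0,"az":0,"x":0,"y":-10,"z":0,"hand":1},{"ax":0,"ay":0,"az":0,"x":0,"y":-20,"z":0,"hand":1},{"ax":0,"ay":0,"az":0,"x":0,"y":-25,"z":0,"hand":1},{"ax":0,"ay":0,"az":0,"x":0,"y":-20,"z":0,"hand":1}]' 
python3 -m inch '[{"ax":0,"ay":0,"az":0,"x":0,"y":0,"z":15,"hand":1},{"ax":0,"ay":0,"az":0,"x":1,"y":0,"z":30,"hand":1},{"ax":0,"ay":0,"az":0,"x":1,"y":0,"z":35,"hand":1},{"ax":0,"ay":0,"az":0,"x":1,"y":0,"z":35,"hand":1},{"ax":0,"ay":0,"az":0,"x":1,"y":0,"z":35,"hand":1}]' 
python3 -m inch '[{"ax":0,"ay":0,"az":0,"x":0,"y":0,"z":35,"hand":1},{"ax":0,"ay":0,"az":0,"x":0,"y":0,"z":35,"hand":1},{"ax":0,"ay":0,"az":0,"x":0,"y":0,"z":30,"hand":1},{"ax":0,"ay":0,"az":0,"x":0,"y":0,"z":15,"hand":1},{"ax":0,"ay":0,"az":0,"x":0,"y":0,"z":4,"hand":1}]' 
python3 -m inch '[{"ax":0,"ay":0,"az":0,"x":0,"y":0,"z":0,"hand":1},{"ax":0,"ay":0,"az":0,"x":0,"y":0,"z":0,"hand":1},{"ax":0,"ay":0,"az":0,"x":0,"y":0,"z":0,"hand":1},{"ax":0,"ay":0,"az":0,"x":0,"y":0,"z":0,"hand":1}]' 
python3 w.py w7
python3 - <<'E'
from h import *
c=pickle.load(open("pics/w7.pkl","rb"))
cv2.imwrite("pics/m7.png",cv2.resize(np.clip(c["img"][120:220,210:310,::-1].astype(float)*2.5,0,255).astype(np.uint8),(600,600),interpolation=cv2.INTER_CUBIC))
E
```

```text
time: 8.67
eef_pos: [0.5827, 0.0112, 0.1906]
tcp_rot: [-0.702, -0.082, 0.084, 0.702]
contact_force: [0.6, 0.3, 0.4]
opening: 0.109
time: 9.08
eef_pos: [0.5503, 0.1596, 0.1885]
tcp_rot: [-0.702, -0.082, 0.084, 0.702]
contact_force: [0.5, 0.3, -1.0]
opening: 0.11
time: 9.5
eef_pos: [0.5219, 0.2763, 0.1885]
tcp_rot: [0.702, 0.083, -0.086, -0.702]
contact_force: [-0.2, 0.9, -0.7]
opening: 0.108
time: 9.83
eef_pos: [0.5249, 0.2724, 0.1905]
tcp_rot: [0.702, 0.083, -0.083, -0.702]
contact_force: [-0.7, -0.6, -0.1]
opening: 0.106
9.8333 [0.5249 0.2724 0.1905] 0.10649194391047576 [ 0.3074  0.152   1.8332 -0.0002  1.1569  0.073 ]
```

View pics/m7.png

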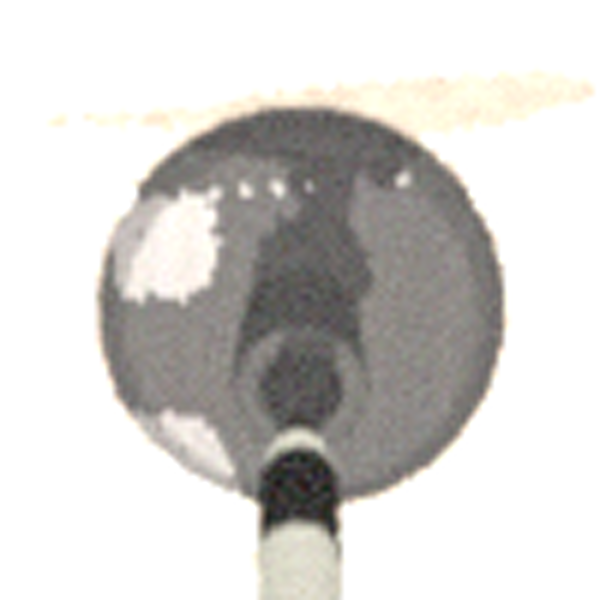

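The tube's mouth is centred at about (301,380) in the crop, with the stylus end at about (298,428–450). Comparing them by rays:

```bash
python3 - <<'E'
from h import *
c=pickle.load(open("pics/w7.pkl","rb")); T=c["T"]
k=lambda x,y:(210+(x+.5)/6-.5,120+(y+.5)/6-.5)
a=onz(c,T,k(301,380),.06); a0=onz(c,T,k(301,303),.012); print("rim",a,"base",a0)
for v in (440,450,470):
  b=onz(c,T,k(298,v),.0838); d=T[:3,:3].T@(a-b); R0=c["T_tool_cam"][:3,:3]; print(v,b,(R0@d)*1000)
for r in (.06,.048): print(np.linalg.norm(onz(c,T,k(235,375),.06)-onz(c,T,k(370,375),.06)),np.linalg.norm(onz(c,T,k(100,305),.012)-onz(c,T,k(502,305),.012)))
E
```

```text
rim [0.5242 0.2771 0.06  ] base [0.5237 0.2793 0.012 ]
440 [0.5245 0.274  0.0838] [ 0.489  23.799   3.0428]
450 [0.5249 0.2724 0.0838] [ 0.4907 23.7986  4.7034]
470 [0.5256 0.2691 0.0838] [ 0.494  23.7977  8.045 ]
0.02309128884500223 0.08024867754096512
0.02309128884500223 0.08024867754096512
```

```bash

python3 -m inch '[{"ax":0,"ay":0,"az":0,"x":0.8,"y":0,"z":1.8,"hand":1},{"ax":0,"ay":0,"az":0,"x":0,"y":10,"z":0,"hand":1},{"ax":0,"ay":0,"az":0,"x":0,"y":10,"z":0,"hand":1},{"ax":0,"ay":0,"az":0,"x":0,"y":5,"z":0,"hand":1},{"ax":0,"ay":0,"az":0,"x":0,"y":5,"z":0,"hand":1}]' 
python3 -m inch '[{"ax":0,"ay":0,"az":0,"x":0,"y":5,"z":0,"hand":1},{"ax":0,"ay":0,"az":0,"x":0,"y":5,"z":0,"hand":1},{"ax":0,"ay":0,"az":0,"x":0,"y":0,"z":0,"hand":1},{"ax":0,"ay":0,"az":0,"x":0,"y":0,"z":0,"hand":1}]'
```

```text
time: 10.3
eef_pos: [0.5242, 0.2752, 0.159]
tcp_rot: [0.702, 0.082, -0.084, -0.702]
contact_force: [1.0, -0.1, 0.1]
opening: 0.107
time: 10.63
eef_pos: [0.5248, 0.2755, 0.1504]
tcp_rot: [0.702, 0.083, -0.084, -0.702]
contact_force: [-0.8, 0.3, 0.1]
opening: 0.11
```

```bash

python3 -m inch '[{"ax":0,"ay":0,"az":0,"x":0,"y":8,"z":0,"hand":1},{"ax":0,"ay":0,"az":0,"x":0,"y":8,"z":0,"hand":1},{"ax":0,"ay":0,"az":0,"x":0,"y":8,"z":0,"hand":1},{"ax":0,"ay":0,"az":0,"x":0,"y":5,"z":0,"hand":1},{"ax":0,"ay":0,"az":0,"x":0,"y":0,"z":0,"hand":1}]' 
python3 -m inch '[{"ax":0,"ay":0,"az":0,"x":0,"y":2,"z":0,"hand":1},{"ax":0,"ay":0,"az":0,"x":0,"y":0,"z":0,"hand":1},{"ax":0,"ay":0,"az":0,"x":0,"y":0,"z":0,"hand":1},{"ax":0,"ay":0,"az":0,"x":0,"y":0,"z":0,"hand":1}]'
```

```text
time: 11.05
eef_pos: [0.5241, 0.2753, 0.1197]
tcp_rot: [0.702, 0.082, -0.084, -0.702]
contact_force: [-0.3, -0.3, -0.2]
opening: 0.109
time: 11.38
eef_pos: [0.5251, 0.2755, 0.1201]
tcp_rot: [0.702, 0.083, -0.083, -0.702]
contact_force: [0.2, -1.1, -1.1]
opening: 0.106
```

```bash

for i in 1 2; do python3 -m inch '[{"ax":0,"ay":0,"az":0,"x":0,"y":0,"z":0,"hand":-1},{"ax":0,"ay":0,"az":0,"x":0,"y":0,"z":0,"hand":-1},{"ax":0,"ay":0,"az":0,"x":0,"y":0,"z":0,"hand":-1},{"ax":0,"ay":0,"az":0,"x":0,"y":0,"z":0,"hand":-1},{"ax":0,"ay":0,"az":0,"x":0,"y":0,"z":0,"hand":-1}]'; done
python3 -m inch '[{"ax":0,"ay":0,"az":0,"x":0,"y":-20,"z":0,"hand":-1},{"ax":0,"ay":0,"az":0,"x":0,"y":-30,"z":0,"hand":-1},{"ax":0,"ay":0,"az":0,"x":0,"y":-35,"z":0,"hand":-1},{"ax":0,"ay":0,"az":0,"x":0,"y":-35,"z":0,"hand":-1},{"ax":0,"ay":0,"az":0,"x":0,"y":-20,"z":0,"hand":-1}]'
python3 w.py w8 "(.5245,.2762,.162)"
python3 - <<'E'
from h import *
from plant import *
c=read_camera("scene"); a=c["img"][270:340,320:400,::-1]; b=cv2.imread("pics/w8.png")[200:400,300:500]
cv2.imwrite("pics/m8.png",np.hstack([cv2.resize(a,(400,350),interpolation=cv2.INTER_CUBIC),cv2.resize(b,(350,350))]))
E
```

```text
time: 11.8
eef_pos: [0.5251, 0.2757, 0.12]
tcp_rot: [-0.702, -0.083, 0.083, 0.702]
contact_force: [-0.0, -1.0, -0.8]
opening: 0.812
time: 12.22
eef_pos: [0.525, 0.2755, 0.1198]
tcp_rot: [-0.702, -0.083, 0.083, 0.702]
contact_force: [-0.2, 0.6, 0.2]
opening: 1.003
time: 12.63
eef_pos: [0.5263, 0.276, 0.2647]
tcp_rot: [-0.702, -0.085, 0.081, 0.703]
contact_force: [0.5, 0.2, 0.6]
opening: 0.997
12.6333 [0.5263 0.276  0.2647] 0.9972757676708874 [0.3124 0.0899 1.7617 0.0001 1.2838 0.0761]
(0.5245, 0.2762, 0.162) [401.4403 305.5583]
```

View pics/m8.png

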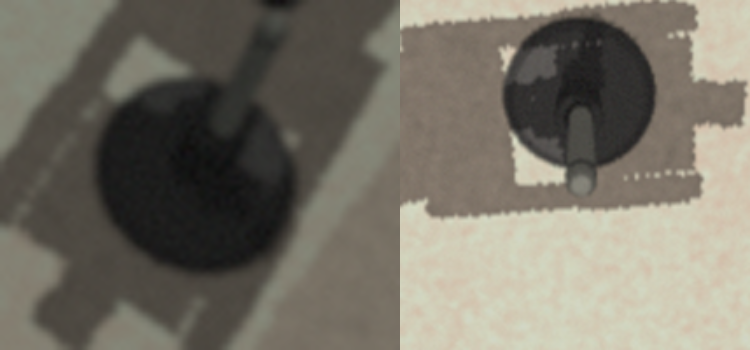

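Stylus stands upright in the tube (top at wrist-crop (581,178)). Now turning and going above the scanner.

```bash

for i in 1 2 3; do python3 -m inch '[{"ax":0,"ay":0.1208,"az":0,"x":0,"y":0,"z":0,"hand":-1},{"ax":0,"ay":0.1208,"az":0,"x":0,"y":0,"z":0,"hand":-1},{"ax":0,"ay":0.1208,"az":0,"x":0,"y":0,"z":0,"hand":-1},{"ax":0,"ay":0.1208,"az":0,"x":0,"y":0,"z":0,"hand":-1}]' |grep rot; done
python3 -m inch '[{"ax":0,"ay":0.1208,"az":0,"x":0,"y":0,"z":0,"hand":-1},{"ax":0,"ay":0,"az":0,"x":20,"y":0,"z":1,"hand":-1},{"ax":0,"ay":0,"az":0,"x":37,"y":0,"z":1,"hand":-1},{"ax":0,"ay":0,"az":0,"x":37,"y":0,"z":1,"hand":-1},{"ax":0,"ay":0,"az":0,"x":37,"y":0,"z":1,"hand":-1}]'
python3 -m inch '[{"ax":0,"ay":0,"az":0,"x":37,"y":0,"z":1,"hand":-1},{"ax":0,"ay":0,"az":0,"x":37,"y":0,"z":1,"hand":-1},{"ax":0,"ay":0,"az":0,"x":37,"y":0,"z":1,"hand":-1},{"ax":0,"ay":0,"az":0,"x":37,"y":0,"z":1,"hand":-1},{"ax":0,"ay":0,"az":0,"x":37,"y":0,"z":1,"hand":-1}]'
python3 -m inch '[{"ax":0,"ay":0,"az":0,"x":27,"y":0,"z":1,"hand":-1},{"ax":0,"ay":0,"az":0,"x":15,"y":0,"z":0,"hand":-1},{"ax":0,"ay":0,"az":0,"x":0,"y":0,"z":0,"hand":-1},{"ax":0,"ay":0,"az":0,"x":0,"y":0,"z":0,"hand":-1},{"ax":0,"ay":0,"az":0,"x":0,"y":0,"z":0,"hand":-1}]'
cat > sc.py <<'E'
from h import *
yw=np.radians(13.5);S=np.eye(4);S[:3,:3]=R.from_euler("z",13.5,degrees=True).as_matrix();S[:3,3]=[.6238,-.0329,0]
a=np.radians(30);B=np.eye(4);B[:3,:3]=np.array([[np.cos(a),0,-.5],[0,1,0],[.5,0,np.cos(a)]]);B[:3,3]=[.05,-.035,.032]
W=S@B
sp=lambda *p:(W@np.r_[np.array(p)/1000,1])[:3]
E
python3 - <<'E'
from sc import *
from plant import *
st=get_state();c=read_camera("wrist");c["T"]=tool(st)@c["T_tool_cam"];pickle.dump(c,open("pics/w9.pkl","wb"))
print(st["time"],st["eef_pos"],st["qpos"],tool(st)[:3,:3]); print("head",sp(-10,0,110))
im=cv2.resize(c["img"][:,:,::-1],(800,600),interpolation=cv2.INTER_CUBIC); im=np.clip(im*1.6,0,255).astype(np.uint8)
for p in [(-44,24,130),(-44,-24,130),(31,24,130),(31,-24,130),(-53,26,132),(-53,-26,132)]:
    q=(proj(c,c["T"],sp(*p))+.5)*1.5625-.5; cv2.circle(im,tuple(int(round(v)) for v in q),3,(0,0,255),-1); print(p,q)
cv2.imwrite("pics/m9.png",im)
E
```

```text
tcp_rot: [0.702, -0.09, 0.088, -0.701]
tcp_rot: [0.66, -0.255, 0.254, -0.659]
tcp_rot: [0.581, -0.406, 0.404, -0.579]
time: 14.15
eef_pos: [0.5589, 0.1481, 0.258]
tcp_rot: [0.556, -0.438, 0.436, -0.555]
contact_force: [0.5, -0.0, 0.1]
opening: 0.997
time: 14.57
eef_pos: [0.6072, -0.0312, 0.2579]
tcp_rot: [0.556, -0.438, 0.437, -0.555]
contact_force: [-0.0, -0.2, 1.3]
opening: 1.0
time: 14.98
eef_pos: [0.6181, -0.0688, 0.259]
tcp_rot: [0.556, -0.438, 0.437, -0.556]
contact_force: [-0.3, 1.5, -0.1]
opening: 1.002
14.9833 [ 0.6181 -0.0688  0.259 ] [-0.2741  0.1594  1.6957  0.0007  1.2881  1.059 ] [[ 0.2353 -0.0014  0.9719]
 [-0.9719  0.0011  0.2353]
 [-0.0014 -1.     -0.0011]]
head [ 0.6187 -0.0701  0.1223]
(-44, 24, 130) [374.8954 343.4211]
(-44, -24, 130) [443.1046 343.5584]
(31, 24, 130) [367.5741 265.3418]
(31, -24, 130) [451.929  265.4909]
(-53, 26, 132) [372.656  353.1218]
(-53, -26, 132) [445.2167 353.2701]
```

View pics/m9.png

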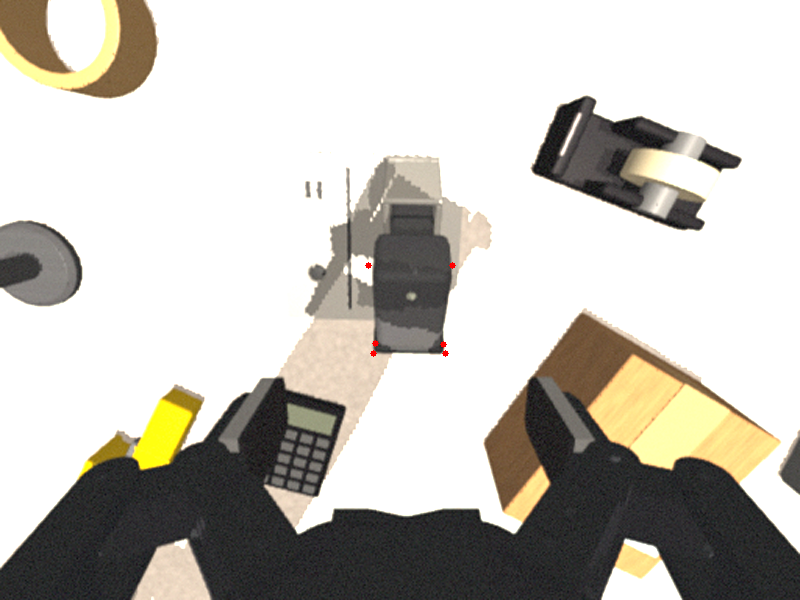

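Predicted head corners lie on the scanner's head (375–450, 235–352), within about 1 mm. Descending and gripping.

```bash

python3 -m inch '[{"ax":0,"ay":0,"az":0,"x":1.5,"y":30,"z":0,"hand":-1},{"ax":0,"ay":0,"az":0,"x":0,"y":35,"z":0,"hand":-1},{"ax":0,"ay":0,"az":0,"x":0,"y":35,"z":0,"hand":-1},{"ax":0,"ay":0,"az":0,"x":0,"y":30,"z":0,"hand":-1},{"ax":0,"ay":0,"az":0,"x":0,"y":15,"z":0,"hand":-1}]'
for i in 1 2; do python3 -m inch '[{"ax":0,"ay":0,"az":0,"x":0,"y":0,"z":0,"hand":1},{"ax":0,"ay":0,"az":0,"x":0,"y":0,"z":0,"hand":1},{"ax":0,"ay":0,"az":0,"x":0,"y":0,"z":0,"hand":1},{"ax":0,"ay":0,"az":0,"x":0,"y":0,"z":0,"hand":1},{"ax":0,"ay":0,"az":0,"x":0,"y":0,"z":0,"hand":1}]' 90; done
```

```text
time: 15.45
eef_pos: [0.616, -0.069, 0.11]
tcp_rot: [0.557, -0.439, 0.434, -0.555]
contact_force: [0.3, -0.1, -0.9]
opening: 0.997
time: 15.87
eef_pos: [0.6203, -0.0715, 0.1175]
tcp_rot: [-0.555, 0.436, -0.439, 0.556]
contact_force: [0.3, 0.2, 3.4]
opening: 0.553
time: 16.28
eef_pos: [0.6203, -0.0716, 0.1174]
tcp_rot: [-0.555, 0.436, -0.439, 0.556]
contact_force: [-1.8, 1.2, 6.2]
opening: 0.55
```

```bash

python3 -m inch '[{"ax":0,"ay":0,"az":0,"x":0,"y":-4.3,"z":-2.5,"hand":1},{"ax":0,"ay":0,"az":0,"x":0,"y":-8.7,"z":-5,"hand":1},{"ax":0,"ay":0,"az":0,"x":0,"y":-8.7,"z":-5,"hand":1},{"ax":0,"ay":0,"az":0,"x":0,"y":-8.7,"z":-5,"hand":1}]'
for i in 1 2; do python3 -m inch '[{"ax":0,"ay":0,"az":0,"x":0,"y":-10.4,"z":-6,"hand":1},{"ax":0,"ay":0,"az":0,"x":0,"y":-10.4,"z":-6,"hand":1},{"ax":0,"ay":0,"az":0,"x":0,"y":-10.4,"z":-6,"hand":1},{"ax":0,"ay":0,"az":0,"x":0,"y":-10.4,"z":-6,"hand":1}]'; done
python3 -m inch '[{"ax":0,"ay":0,"az":0,"x":0,"y":-35,"z":0,"hand":1},{"ax":0,"ay":0,"az":0,"x":0,"y":-35,"z":0,"hand":1},{"ax":0,"ay":0,"az":0,"x":0,"y":-20,"z":0,"hand":1},{"ax":0,"ay":0,"az":0,"x":0,"y":0,"z":0,"hand":1},{"ax":0,"ay":0,"az":0,"x":0,"y":0,"z":0,"hand":1}]'; python3 -c "
from plant import get_state as g; print(g()['qpos'])"
```

```text
time: 16.62
eef_pos: [0.6021, -0.0758, 0.1459]
tcp_rot: [-0.555, 0.437, -0.438, 0.556]
contact_force: [2.5, 0.3, -1.2]
opening: 0.554
time: 16.95
eef_pos: [0.5769, -0.0815, 0.1873]
tcp_rot: [0.556, -0.438, 0.437, -0.555]
contact_force: [0.8, -0.2, -3.1]
opening: 0.553
time: 17.28
eef_pos: [0.5545, -0.0871, 0.2294]
tcp_rot: [0.556, -0.438, 0.437, -0.555]
contact_force: [1.1, -0.6, -2.4]
opening: 0.551
time: 17.7
eef_pos: [0.5554, -0.0872, 0.3199]
tcp_rot: [-0.555, 0.436, -0.439, 0.556]
contact_force: [0.1, -0.2, -4.0]
opening: 0.552
[-3.36046982e-01 -1.50611533e-02  1.76989952e+00 -8.14555965e-05
  1.38373922e+00  9.98192949e-01]
```

```bash
cat > fin.py <<'E'
from sc import *
G=np.eye(4);G[:3,:3]=R.from_quat([-0.555,0.436,-0.439,0.556]).as_matrix();G[:3,3]=[.6203,-.0716,.1174]
Ts=np.linalg.inv(G)@W   # scanner in tool
L=np.array([.461,-.341,.1])
def label_in_window(T):
    M=T@Ts; w=(M@np.r_[-.053,0,.11,1])[:3]; return M[:3,:3].T@(L-w),w,np.degrees(np.arccos(M[2,0])),(M@np.r_[0,0,0,1])[:3]
E
python3 - <<'E'
from fin import *
from plant import get_state
st=get_state();T=tool(st);M=T@Ts
print("tool z ang",np.degrees(np.arctan2(T[1,2],T[0,2])))
print("win in tool",Ts@np.r_[-.053,0,.11,1])
for ay in (.5,.7,.87,1.0):
  for ax in (.7,.87):
    Rf=T[:3,:3]@R.from_rotvec([0,ay,0]).as_matrix()@R.from_rotvec([ax,0,0]).as_matrix()
    w=L+.1*(Rf@Ts[:3,:3])[:,0]; P=w-Rf@(Ts@np.r_[-.053,0,.11,1])[:3]
    back=P-Rf[:,1]*.25
    print(ay,ax,"TCP",P,"wrist",back,np.hypot(*back[:2]),"tilt",np.degrees(np.arccos((Rf@Ts[:3,:3])[2,0])))
E
```

```text
tool z ang 13.554665477680382
win in tool [-0.0019  0.0165 -0.0385  1.    ]
0.5 0.7 TCP [ 0.5115 -0.3567  0.2315] wrist [ 0.3554 -0.3146  0.4222] 0.47465942900424957 tilt 19.93544908098621
0.5 0.87 TCP [ 0.4893 -0.3507  0.2385] wrist [ 0.3043 -0.3008  0.3992] 0.4278960422523338 tilt 10.195411633595995
0.7 0.7 TCP [ 0.5073 -0.3665  0.2315] wrist [ 0.3627 -0.2943  0.4222] 0.46708936328008854 tilt 19.935684310116663
0.7 0.87 TCP [ 0.4867 -0.3562  0.2385] wrist [ 0.3153 -0.2706  0.3992] 0.4155569960036214 tilt 10.19583782454913
0.87 0.7 TCP [ 0.5023 -0.374   0.2315] wrist [ 0.3719 -0.2785  0.4222] 0.4646564789684633 tilt 19.941322103658965
0.87 0.87 TCP [ 0.4837 -0.3604  0.2385] wrist [ 0.3293 -0.2472  0.3992] 0.411711485455247 tilt 10.201679372364744
1.0 0.7 TCP [ 0.4976 -0.3792  0.2315] wrist [ 0.3807 -0.2676  0.4222] 0.4653752117607707 tilt 19.948904770101205
1.0 0.87 TCP [ 0.481  -0.3633  0.2385] wrist [ 0.3425 -0.231   0.3992] 0.41310670645418396 tilt 10.209437071063926
```

```bash

for i in 1 2; do python3 -m inch '[{"ax":0,"ay":0.109,"az":0,"x":0,"y":0,"z":0,"hand":1},{"ax":0,"ay":0.109,"az":0,"x":0,"y":0,"z":0,"hand":1},{"ax":0,"ay":0.109,"az":0,"x":0,"y":0,"z":0,"hand":1},{"ax":0,"ay":0.109,"az":0,"x":0,"y":0,"z":0,"hand":1}]'|grep eef; done
for i in 1 2; do python3 -m inch '[{"ax":0,"ay":0,"az":0,"x":26,"y":0,"z":11.5,"hand":1},{"ax":0,"ay":0,"az":0,"x":26,"y":0,"z":11.5,"hand":1},{"ax":0,"ay":0,"az":0,"x":26,"y":0,"z":11.5,"hand":1},{"ax":0,"ay":0,"az":0,"x":26,"y":0,"z":11.5,"hand":1},{"ax":0,"ay":0,"az":0,"x":26,"y":0,"z":11.5,"hand":1}]'; done
for i in 1 2; do python3 -m inch '[{"ax":0.096,"ay":0,"az":0,"x":0,"y":0,"z":0,"hand":1},{"ax":0.096,"ay":0,"az":0,"x":0,"y":0,"z":0,"hand":1},{"ax":0.096,"ay":0,"az":0,"x":0,"y":0,"z":0,"hand":1},{"ax":0.096,"ay":0,"az":0,"x":0,"y":0,"z":0,"hand":1}]'; done
python3 -m inch '[{"ax":0,"ay":0,"az":0,"x":0,"y":0,"z":0,"hand":1},{"ax":0,"ay":0,"az":0,"x":0,"y":0,"z":0,"hand":1},{"ax":0,"ay":0,"az":0,"x":0,"y":0,"z":0,"hand":1}]'
cat > chk.py <<'E'
from fin import *
from plant import get_state
st=get_state();T=tool(st); l,w,t,f=label_in_window(T); print(st["qpos"],"label in window",l,"win",w,"tilt",t,"foot",f)
Rf=T[:3,:3]; wt=L+.1*(Rf@Ts[:3,:3])[:,0]; print("shift tool mm",Rf.T@(wt-w)*1000)
E
python3 chk.py
```

```text
eef_pos: [0.5538, -0.0865, 0.3146]
eef_pos: [0.5539, -0.0866, 0.3146]
time: 18.78
eef_pos: [0.5227, -0.2261, 0.3146]
tcp_rot: [-0.32, 0.633, -0.629, 0.318]
contact_force: [0.6, -0.1, -2.0]
opening: 0.549
time: 19.2
eef_pos: [0.492, -0.3648, 0.3144]
tcp_rot: [-0.319, 0.633, -0.629, 0.318]
contact_force: [0.9, -0.4, -2.3]
opening: 0.554
time: 19.53
eef_pos: [0.4923, -0.3639, 0.3143]
tcp_rot: [0.252, -0.5, 0.739, -0.373]
contact_force: [-0.2, 0.2, -2.0]
opening: 0.543
time: 19.87
eef_pos: [0.4921, -0.3632, 0.3142]
tcp_rot: [0.176, -0.35, 0.821, -0.415]
contact_force: [0.6, -0.4, -2.5]
opening: 0.549
time: 20.12
eef_pos: [0.4933, -0.3643, 0.3172]
tcp_rot: [0.177, -0.35, 0.821, -0.415]
contact_force: [0.4, 0.3, -1.5]
opening: 0.552
[-0.8635 -0.243   2.0994  0.3023  0.5547  1.1458] label in window [-0.1779 -0.0028 -0.028 ] win [ 0.4813 -0.3531  0.2786] tilt 16.431907054442057 foot [ 0.5783 -0.4245  0.2983]
shift tool mm [  2.5752  63.0276 -53.7416]
```

```bash

python3 -m inch '[{"ax":0,"ay":0,"az":0,"x":0.6,"y":16,"z":-13.4,"hand":1},{"ax":0,"ay":0,"az":0,"x":0.6,"y":16,"z":-13.4,"hand":1},{"ax":0,"ay":0,"az":0,"x":0.6,"y":16,"z":-13.4,"hand":1},{"ax":0,"ay":0,"az":0,"x":0.6,"y":10,"z":-9,"hand":1},{"ax":0,"ay":0,"az":0,"x":0,"y":5,"z":-4.5,"hand":1}]'
python3 -m inch '[{"ax":0,"ay":0,"az":0,"x":0,"y":0,"z":0,"hand":1},{"ax":0,"ay":0,"az":0,"x":0,"y":0,"z":0,"hand":1},{"ax":0,"ay":0,"az":0,"x":0,"y":0,"z":0,"hand":1},{"ax":0,"ay":0,"az":0,"x":0,"y":0,"z":0,"hand":1}]'
python3 chk.py
python3 - <<'E'
from fin import *
from plant import *
st=get_state();M=tool(st)@Ts
c=read_camera("wrist");c["T"]=tool(st)@c["T_tool_cam"];pickle.dump(c,open("pics/wf.pkl","wb"));d=read_camera("scene");t=read_camera("top")
def mark(c,ps,box,sz):
    k=sz[0]/(box[1]-box[0]); im=cv2.resize(c["img"][box[2]:box[3],box[0]:box[1],::-1],sz,interpolation=cv2.INTER_CUBIC);im=np.clip(im*1.5,0,255).astype(np.uint8)
    for p,col in ps:
        q=proj(c,c["T"],p); cv2.circle(im,(int((q[0]-box[0]+.5)*k),int((q[1]-box[2]+.5)*k)),2,col,-1)
    return im
m=lambda *p:(M@np.r_[np.array(p)/1000,1])[:3]
ps=[(m(-51,y,z),(0,0,255)) for y in(-24,24) for z in (90,130)]+[(m(31,y,z),(0,255,0)) for y in(-24,24) for z in (90,130)]+[(m(0,y,0),(255,0,255)) for y in(-15,15)]+[(L,(255,255,0))]
a=mark(c,ps,(0,512,0,384),(400,300)); b=mark(d,ps,(140,340,20,170),(400,300)); e=mark(t,ps,(330,490,150,270),(400,300))
stylus=mark(d,[((.5245,.276,.162),(0,0,255)),((.5245,.276,.012),(0,255,0))],(300,460,240,360),(400,300))
cv2.imwrite("pics/fin.png",np.vstack([np.hstack([a,b]),np.hstack([e,stylus])]))
E
```

```text
time: 20.53
eef_pos: [0.4962, -0.3692, 0.2331]
tcp_rot: [0.177, -0.351, 0.821, -0.415]
contact_force: [-0.3, -0.2, -2.5]
opening: 0.552
time: 20.87
eef_pos: [0.4969, -0.3702, 0.238]
tcp_rot: [0.176, -0.347, 0.822, -0.415]
contact_force: [-0.2, -0.3, -1.9]
opening: 0.55
[-0.8661 -0.1429  2.1683  0.43    0.391   1.0023] label in window [-0.1037  0.0002  0.0015] win [ 0.485  -0.3591  0.1993] tilt 16.039624350154448 foot [ 0.582  -0.4305  0.2198]
shift tool mm [-0.1848  0.5668 -3.9861]
```

View pics/fin.png

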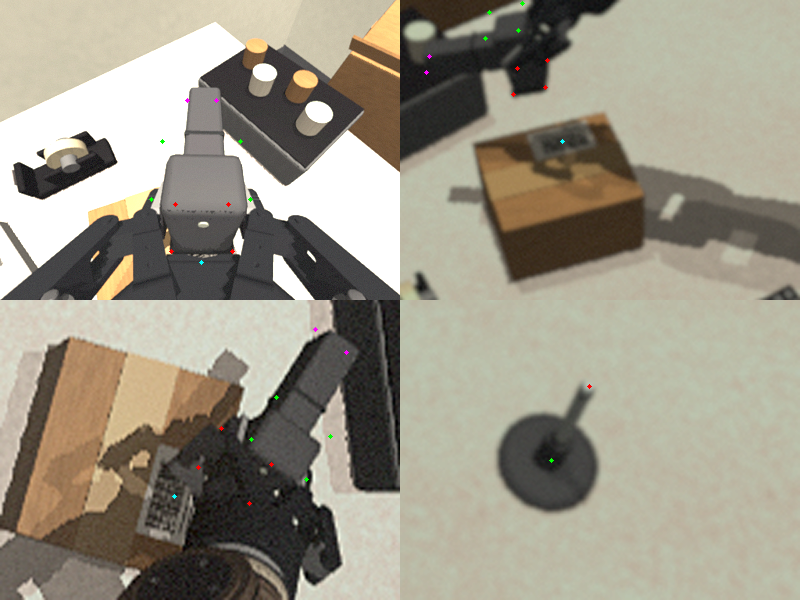

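```bash
python3 - <<'E'
from fin import *
from plant import *
from scipy.optimize import least_squares
st=get_state();T=tool(st);c=pickle.load(open("pics/wf.pkl","rb"));t=read_camera("top")
obs=[((31,0,130),(204,212)),((31,0,90),(204,156)),((18,0,0),(206,88))]
g=np.array([0,-.008,0])
def M(p):
    D=np.eye(4);D[:3,:3]=R.from_rotvec([p[0],0,0]).as_matrix();D[:3,3]=g-D[:3,:3]@g+[0,p[1],p[2]]
    return T@D@Ts
def pr(p,cam): return [proj(cam,cam["T"],(M(p)@np.r_[np.array(k)/1000,1])[:3]) for k,_ in obs]
px=lambda q:(np.array(q)+.5)/.78125-.5
print("pred wrist",[(q+.5)*.78125-.5 for q in pr([0,0,0],c)])
top=[((18,y,0)) for y in (-15,15)]
f=lambda p:np.r_[[(a-px(o))[1] for a,(_,o) in zip(pr(p,c),obs)],100*p[1],100*p[2]]
r=least_squares(f,[0,0,0]);print("fit",np.degrees(r.x[0]),r.x[1:],r.fun)
for p in ([0,0,0],r.x):
  m=M(p);w=(m@np.r_[-.053,0,.11,1])[:3];print("label in win",m[:3,:3].T@(L-w),"tilt",np.degrees(np.arccos(m[2,0])),w)
  print("top foot",[(proj(t,t["T"],(m@np.r_[np.array(k)/1000,1])[:3])-[330,150]+.5)*2.5 for k in top+[(31,-24,90),(31,24,90),(31,-24,130),(31,24,130)]])
E
```

```text
pred wrist [array([200.2392, 200.7366]), array([200.6204, 142.5515]), array([201.1385,  85.1281])]
fit 6.729138124934499 [ 0.017  -0.0123] [ 0.4661 -0.7278  0.1955  1.6959 -1.2327]
label in win [-0.1027 -0.      0.001 ] tilt 16.113556705858095 [ 0.4846 -0.3586  0.1984]
top foot [array([359.408 ,  45.2745]), array([326.9867,  22.3274]), array([329.2971, 137.1113]), array([274.9992,  98.3698]), array([305.8301, 179.4915]), array([250.7439, 140.0227])]
label in win [-0.0818  0.      0.0247] tilt 9.384617349427279 [ 0.4912 -0.3635  0.1767]
top foot [array([357.2811,  43.3892]), array([325.116 ,  20.6393]), array([318.6947, 139.1574]), array([265.4567, 101.1708]), array([292.2321, 181.9454]), array([238.5218, 143.4537])]
```

The top and scene views agree with the un-slipped grasp: foot and head corners in the top view, and the bezel corners in the scene view, within a few mm. The wrist-only 7° "slip" fit contradicts both and is most likely explained by the head's rounded edges. Label and stylus markers sit right. Settling and handing in.

```bash

python3 -m inch '[{"ax":0,"ay":0,"az":0,"x":0,"y":0,"z":0,"hand":1},{"ax":0,"ay":0,"az":0,"x":0,"y":0,"z":0,"hand":1},{"ax":0,"ay":0,"az":0,"x":0,"y":0,"z":0,"hand":1},{"ax":0,"ay":0,"az":0,"x":0,"y":0,"z":0,"hand":1},{"ax":0,"ay":0,"az":0,"x":0,"y":0,"z":0,"hand":1}]'
python3 chk.py; python3 -c "
from plant import *; print(get_state()['dq']); sign_off()"
```

```text
time: 21.48
eef_pos: [0.4962, -0.3694, 0.2358]
tcp_rot: [0.176, -0.349, 0.822, -0.415]
contact_force: [0.3, -0.6, -2.0]
opening: 0.552
[-0.8662 -0.1419  2.1708  0.4304  0.3907  1.0019] label in window [-0.1014 -0.0001  0.0007] win [ 0.4843 -0.3583  0.1972] tilt 16.214792087969734 foot [ 0.5812 -0.4297  0.2173]
shift tool mm [ 0.1189  0.0978 -1.5256]
[ 1.40930243e-04  1.44701986e-03  2.02997302e-03  4.42374330e-04
 -3.23728781e-07 -1.50013279e-04]
the job is handed in; nothing more can be done
```

The job is done and handed in at about 21.5 s; sign-off reports no verdict, so the result below is from my own checks.

**What I did:**
- **Reset button:** I pressed it with the stylus down to its hard stop, at about 13 N with the tip inside the hole.
- **Stylus:** I stood it back in the pen stand and let it go. The scene and wrist pictures show it upright in the tube.
- **Scanner:** I drew it out along the socket's axis, turned it nose-down and held it over the label.

**Last checks, from the arm pose and the grasp:**
- The window is about 101 mm from the label and within 1 mm of its middle each way.
- It is tilted 16° off square.
- The arm is practically still, and the grip is on (opening 0.55, matching the 48 mm head).
- The label sits where I measured it at the start.

**Check that disagreed:** a rough fit to the head's edges in the wrist view alone suggested the scanner had slipped about 7° in the grip. If that were so, the line of sight would be 25 mm off, right at the limit. The top and scene views fit no slip within a few mm, so I put it down to the head's rounded edges and left the pose alone.

**Not checked:** I did not look at whether the button had sprung back after I lifted the stylus away. I also did not compare the tape roll, tape dispenser or calculator with their starting positions, though I felt no unexpected contact forces.

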